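Load the cantilever plank and hold it out at the pointer

TASK

Set up the cantilever experiment: stand the largest of the three steel weights in the round rim on the plank and let go of it, then slide the plank straight out along its wooden stand, flat on it and not lifted, until the plank's loaded end is level with the upright pointer rod beside it. Past the balance point the plank would tip, so finish while still holding it: keep hold of the plank, level, on the stand and at the pointer, with the weight still standing in its rim. Leave the other weights and everything else on the desk where they are.

Things in the scene. Friction and masses are not known exactly. Their poses are not given: they have to be found in the camera images.
- stand: Low wooden bench stand, fixed to the desk: 90 (x) x 280 (y) x 60 mm high, flat level top at 60 mm. Origin at the centre of its underside; its long axis is y; the plank goes out over its -y end.
- stand_edge (a point): Middle of the stand's top edge at its -y end, over which the plank is slid out: 140 mm from the stand's centre, 60 mm high. Axes as the stand's.
- plank: Loose pale wooden plank lying along the stand: 64 (x) x 340 (y) x 12 mm, about 0.2 kg, origin at the centre of its underside. Its -y end starts 10 to 40 mm beyond the stand, within 0.04 rad of its direction; no side guides. On top: a round rim near the -y end, a fixed grip block 24 (x) x 44 (y) x 36 mm high centred 110 mm towards +y. Loaded, it balances about 95 mm from the -y end.
- plank_end (a point): Middle of the top edge of the plank's outer (-y) end face, 170 mm from the plank's centre. Axes as the plank's.
- cup (a point): Centre of the flat floor inside the round rim on the plank's top, 35 mm from the plank's outer end: inner diameter 56 mm, outer 62 mm, rim 6 mm high above the plank's top face. The floor is the plank's top face (72 mm above the desk).
- block_top (a point): Centre of the top of the grip block on the plank, 36 mm above the plank's top face (108 mm above the desk).
- pointer: Pointer fixed to the desk beside the plank's path, 58 to 75 mm to +x of the stand's middle line: upright steel rod, 8 mm diameter, top at 120 mm, on a dark steel foot 50 x 50 x 12 mm. Origin under the rod's axis, axes parallel to the stand's. It stands 145 to 200 mm out (-y) from the stand's edge; the plank's end face must come level with the rod's axis along y.
- weight_large: The largest of the three steel weights, standing upright on the desk: round foot 44 mm in diameter and 18 mm high, thin neck, cylindrical knob 24 mm in diameter from 32 to 54 mm height. About 0.25 kg. Origin at the centre of its underside, z along its axis.
- weight_mid: a plain steel weight of the same shape as weight_large (round foot, thin neck, cylindrical knob), 40 mm high, foot 33 mm in diameter. A bystander: leave it where it is.
- weight_small: a plain steel weight of the same shape as weight_large (round foot, thin neck, cylindrical knob), 30 mm high, foot 25 mm in diameter. A bystander: leave it where it is.
- beaker: Empty glass beaker, 66 mm in diameter, 90 mm high, origin at the centre of its underside. A bystander: leave it where it is.
- tweezers: Steel tweezers lying on the desk, about 105 mm long, 6 mm high. A bystander: leave it where it is.
- marker: Grey marker pen with a black cap, lying, 135 mm long, 14 mm thick. A bystander: leave it where it is.
- bottle: Grey water bottle, 68 mm in diameter, 210 mm high, origin at the centre of its underside. A bystander: leave it where it is.

How it is judged (in metres and radians):
On the way, in this order (a step that is already met when the one before it is completed fails the run):
1. the largest weight stands in the rim, let go, with the plank not yet slid out (its end at least 70 mm short of the pointer) (horizontal distance between weight_large and cup below 0.012 m and z of weight_large in the frame of cup below 0.004 m and angle between weight_large's own z axis and vertical below 0.12 rad and contact force between weight_large and plank above 0.5 N and contact force between the fingers and weight_large below 0.1 N and y of plank_end in the frame of pointer above 0.07 m), for 0.2 s.
2. the plank's end is level with the pointer, the plank flat on the stand and held by the fingers (y of plank_end in the frame of pointer between -0.007 and 0.007 m and x of plank in the frame of stand between -0.02 and 0.02 m and angle between the y axis of plank and the y axis of stand, either way round below 0.1 rad and angle between plank's own z axis and vertical below 0.05 rad and contact force between plank and stand above 0.5 N and contact force between plank and the fingers above 0.8 N and contact force between plank and pointer below 0.3 N and linear speed of plank below 0.02 m/s), for 0.3 s.
At the end, for the whole second after the job is handed in: Plank end within 7 mm of the rod along the stand; plank within 20 mm of the stand's middle line, 0.1 rad of its direction, level to 0.05 rad, bearing on the stand, held by the fingers (over 0.8 N), off the pointer, at rest; large weight upright in the rim (12 mm), let go (all of step 2 and horizontal distance between weight_large and cup below 0.012 m and z of weight_large in the frame of cup below 0.004 m and angle between weight_large's own z axis and vertical below 0.12 rad and contact force between weight_large and plank above 0.5 N and contact force between the fingers and weight_large below 0.1 N); the arm keeps its last pose, push and grip.
It fails at once if the plank is lifted off the stand (its middle more than 15 mm above the top) or pushed off (z of plank in the frame of stand above 0.075 m or z of plank in the frame of stand below 0.03 m).
It fails at once if the plank tips by more than 0.2 rad (angle between plank's own z axis and vertical above 0.2 rad).
It fails at once if a bystander is moved by more than 30 mm (distance of any of weight_mid, weight_small, beaker, tweezers, marker, bottle from where it was at the start of the episode above 0.03 m).
It also fails if it takes over 54 s, if anything falls off the work surface, if the arm or the gripper's body presses on something with over 40 N, if the wrist force passes 120 N, or if a joint passes its speed limit or range.

ROBOT

A 6-joint arm with a two-finger parallel gripper is mounted at the origin on the work surface. World frame = base frame: x ahead of the robot, y to its left, z up, the work surface at z = 0. Lengths are in mm, angles in rad, forces in N, time in s.
With the tool pointing down it reaches from about 350 to 875 mm from the base axis. Payload 4.2 kg.
Tool frame: the origin (TCP) lies midway between the tips of the shut fingers; the grasp point (between the pads) lies 19 mm behind it; z points along the fingers, y is the line along which they close (so a half turn about z gives the same grasp; the last joint's range is limited). The gripper opens to 85 mm and grips with 20 to 120 N. Pads are 22 mm wide; open, the fingers measure 114 mm over their backs; the gripper's body (76 mm by 85 mm) begins 54 mm behind the grasp point. The pads swing forward as they close: fully open they stand 13 mm farther back than shut.
Start: joints at [1.516, 0.385, 0.008, 0, -1.194, -0.259], TCP at [192.89, 594.469, 231.312] pointing down, gripper open.
Joint ranges: [-3.14, 3.14], [-1.21, 2.06], [-1.07, 1.41], [-3.16, 2.05], [-2.99, -0.16], [-3.1, 3.1]. Speed limits (rad/s): [2.79, 2.79, 3.14, 3.14, 3.14, 3.14].

INTERFACE

Orientations are given as a unit quaternion [x, y, z, w].
In Python, from bench import arm gives the robot as it stands. The module is installed in compiled form; this text tells all that it offers.
- The arm moves only by the shell command python3 -m handwheel 'ROWS' [OPENING]. ROWS is JSON, a list of rows, each an object of numbers: "x", "y", "z": the shift along the world's x, y, z each as a share of 20 cm, from -1 to 1; "ax", "ay", "az": the turn, a rotation vector about the world's x, y, z each as a share of 90 degrees, from -1 to 1. In form: [{"x": .., "y": .., "z": .., "ax": .., "ay": .., "az": ..}, ...]. A call has exactly 8 rows; each row shifts and turns the commanded pose from where the row before left it; what a row does not reach is not made up. A row lasts 1/10 s, in which the tool goes at most 50 mm and 8.59 degrees, less where a joint would pass 70% of its speed; a pose out of reach is approached as far as the arm can. A call with a number of a shift or a turn outside -1 to 1 is refused whole. A call with a gripper value outside its range is refused whole. OPENING is the opening, from -1 (shut) to 1 (fully open), set as the call begins (- or left out, the last holds). The fingers move at their own pace and stop on an object; the grip force is fixed at half the most. Time passes only in rows, so rows that do not move let the fingers close, or fill a call up. It gives the time, the measured TCP pose, the force, the opening and the grip force at its end, in the units of the state.
- arm.read_state(): the state, without advancing time (a new reading comes with each control period).
- arm.get_image(name): name is "scene" or "top" or "wrist"; returns the picture (480x640x3 uint8, red, green, blue); there is no depth.
- arm.camera_params(name): a dict with "K" (3x3 intrinsics, pixels), "position" and "orientation" of the camera in the world. Camera axes: x right, y down, z forward; pixel columns grow to the right and rows downward; lengths in mm; the calibration is good to about 2 mm. A picture is of the moment at which its call begins: read the wrist's pose just before it. camera_params takes no time and is no camera call; for the wrist camera it gives the pose at the moment of the call.
- arm.job_done(): hands the job in; it is judged then, once.
The state is a dict: "clock": time; "joints": joint angles; "joint_vel": joint speeds; "joint_efforts": joint torques, N m; "position": TCP position; "ee_rot": TCP orientation; "contact_force": force on the tool from outside, world axes, zero at the start; "wrist_torque": the same for the moment, N m; "gripper_width": finger opening in mm; "grasp_force": force on a finger pad.
Only numpy, scipy, OpenCV 4.12 (cv2) and the standard library are available. Lean on these libraries where they do the work, as an engineer would, in place of code of your own. Each camera call takes 0.05 s, during which the arm holds its last target. There are 200 camera calls.

## Working session

There is one attempt and no reset: what is moved stays moved. The work goes in short steps, Python scripts to look and compute and a shell command to move; the robot and the scene stay as the last step left them, time stands still between calls to the robot, and variables do not carry over. Pictures are saved under pics/ and viewed, at most 10 in all, crops included, and the job is handed in when it is done.

```bash
mkdir -p pics
cat > h.py <<'E'
import numpy as np, cv2
from scipy.spatial.transform import Rotation as R
from bench import arm
def snap(n,f=None):
    p=arm.camera_params(n); im=np.asarray(arm.get_image(n))
    if f: cv2.imwrite('pics/'+f+'.png',im[:,:,::-1])
    return im,p
def ray(p,uv):
    d=np.linalg.solve(np.array(p['K']),[uv[0],uv[1],1.]); return R.from_quat(p['orientation']).apply(d)
def onz(p,uv,z):
    d=ray(p,uv); o=np.array(p['position']); return o+d*(z-o[2])/d[2]
def proj(p,X):
    c=R.from_quat(p['orientation']).inv().apply(np.array(X,float)-p['position']); q=np.array(p['K'])@c; return q[:2]/q[2]
E
python3 - <<'E'
from h import *
for n in('top','scene'):
    im,p=snap(n,n+'0'); print(n,p)
print(arm.read_state())
E
```

```text
top {'K': array([[541.43283983,   0.        , 326.47247187],
       [  0.        , 541.43283983, 233.91147273],
       [  0.        ,   0.        ,   1.        ]]), 'position': array([ 426.6694591 ,  -75.25480944, 1302.37498516]), 'orientation': array([ 0.71256055, -0.69887943,  0.04696385, -0.04024183])}
scene {'K': array([[443.31411928,   0.        , 321.37201961],
       [  0.        , 443.31411928, 236.97055786],
       [  0.        ,   0.        ,   1.        ]]), 'position': array([ 997.88757099, -195.9996968 ,  824.21783527]), 'orientation': array([ 0.77314808,  0.57378322, -0.16188002, -0.21635555])}
{'clock': 0.1, 'joints': array([ 1.51561275e+00,  3.85475617e-01,  6.75506777e-03, -4.52696837e-04,
       -1.19404155e+00, -2.58561349e-01]), 'joint_vel': array([ 0.001298  , -0.00013063,  0.00277584,  0.00404414, -0.00056455,
       -0.00063433]), 'joint_efforts': array([-9.25976674e-04, -3.93322527e+01,  1.88927490e+01,  4.19794321e+00,
       -2.58586930e-03,  4.44116509e-06]), 'position': array([192.72907944, 593.97507589, 230.32790708]), 'ee_rot': array([ 9.87707183e-01, -1.56312218e-01, -1.09528011e-04,  9.99165073e-04]), 'contact_force': array([-0.12119433, -0.7998645 , -0.33030453]), 'wrist_torque': array([-0.02456457, -0.05489561,  0.00847838]), 'grasp_force': 0.0, 'gripper_width': 85.29379594141811}
```

View pics/top0.png

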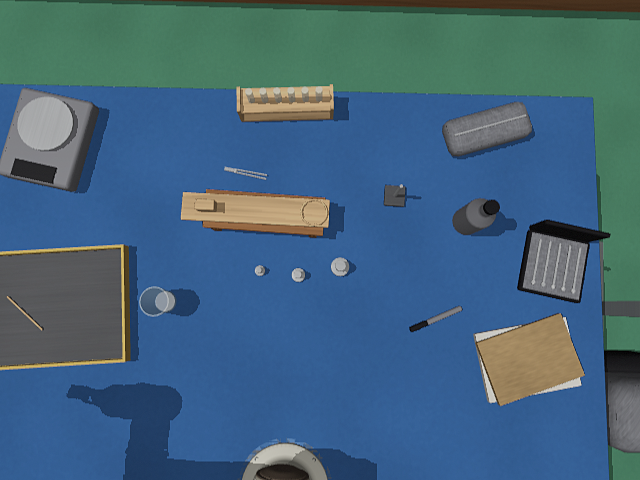

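View pics/scene0.png

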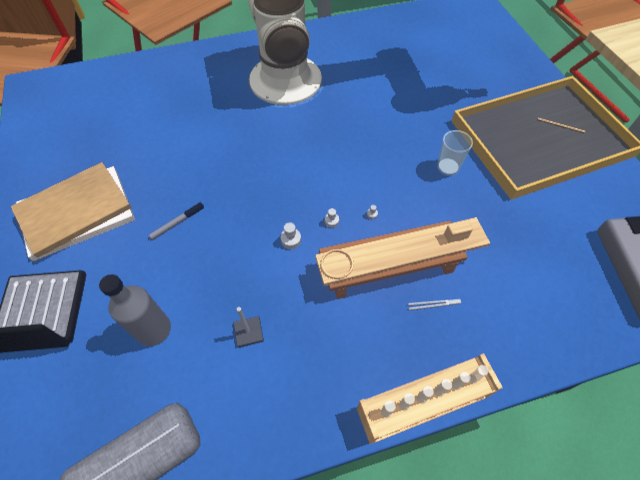

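The top view shows the plank running from (182,205) to (329,214), with the rim at (315,213) and the block at (205,204). The pointer foot is at (395,195) with the rod top near (402,186), and the large weight is at (341,266). The scene view agrees: weight (290,235), rim (337,264), pointer foot (248,331).

```bash
cat > m.py <<'E'
from h import *
def comp(mask,near,r=40):
    n,l,s,c=cv2.connectedComponentsWithStats(mask.astype(np.uint8)); 
    k=[i for i in range(1,n) if s[i,4]>15]; i=min(k,key=lambda i:np.hypot(*(c[i]-near)))
    return (l==i),c[i],s[i]
if __name__=='__main__':
  im=cv2.imread('pics/top0.png'); p=arm.camera_params('top'); hsv=cv2.cvtColor(im,cv2.COLOR_BGR2HSV).astype(int); H,S,V=hsv.transpose(2,0,1)
  for uv in [(250,205),(260,232),(315,213),(395,195),(402,186),(341,266),(298,273)]: print(uv,hsv[uv[1],uv[0]])
  plank=(H<25)&(S>40)&(V>165); m,c,s=comp(plank,(255,208)); print('plank',c,s)
  cnt=max(cv2.findContours(m.astype(np.uint8),0,1)[0],key=cv2.contourArea)
  pts=np.array([onz(p,q,72)[:2] for q in cnt[:,0].astype(float)]); rc=cv2.minAreaRect(pts.astype(np.float32)); print(rc,cv2.boxPoints(rc))
  foot=(V<95)&(S<130); m,c,s=comp(foot,(394,196)); print('foot',c,s,onz(p,c,12))
  print('rodtop',onz(p,(402,186),120))
  for nm,q,z in(('L',(341,266),40),('M',(298,274),30),('S',(260,270),22)):
    m,c,s=comp((S<110)&(V>100),q); print(nm,c,s,onz(p,c,z*0.5),onz(p,c,z))
  # stand: reddish
  m,c,s=comp((H<15)&(S>120)&(V>60)&(V<175),(262,232)); print('stand',c,s)
  a=cv2.resize(im[150:300,170:430],None,fx=3,fy=3,interpolation=cv2.INTER_CUBIC); cv2.imwrite('pics/topc.png',a)
E
python3 m.py
```

```text
(250, 205) [ 18  91 185]
(260, 232) [107 189  96]
(315, 213) [ 18  88 198]
(395, 195) [120   6  80]
(402, 186) [ 24   7 182]
(341, 266) [100   4 173]
(298, 273) [100   4 178]
plank [255.48783126 209.07084911] [ 181  192  148   35 3698]
((633.9622192382812, 80.07427215576172), (338.2196960449219, 63.69221878051758), 88.28868103027344) [[597.0801   -88.00911 ]
 [660.7439   -89.911194]
 [670.84436  248.15765 ]
 [607.18054  250.05974 ]]
foot [394.05023923 195.79665072] [384 185  21  22 418] [ 683.28707264 -248.21996675   12.        ]
rodtop [ 684.37320563 -251.4055003   120.        ]
L [339.51071429 266.32142857] [331 257  18  20 280] [ 509.08805887 -118.31609734   20.        ] [ 507.80265327 -117.64451082   40.        ]
M [297.71052632 274.59210526] [291 268  14  14 152] [487.85918843 -19.60583138  15.        ] [487.14622915 -20.25423194  30.        ]
S [259.08235294 270.03529412] [255 265  10  11  85] [497.10771414  72.73569058  11.        ] [496.50771738  71.47509972  22.        ]
stand [265.79522184 227.71217292] [203 221 120  16 879]
```

View pics/topc.png

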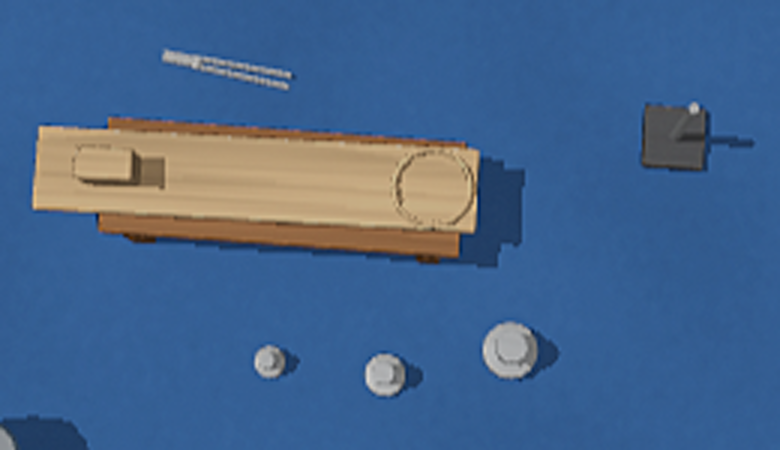

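```bash
python3 -m handwheel '[{"x":0.1,"y":-0.222,"az":0.0113},{"x":0.1,"y":-0.222,"az":0.0113},{"x":0.1,"y":-0.222,"az":0.0113},{"x":0.1,"y":-0.222,"az":0.0113},{"x":0.1,"y":-0.222,"az":0.0113},{"x":0.1,"y":-0.222,"az":0.0113},{"x":0.1,"y":-0.222,"az":0.0113},{"x":0.1,"y":-0.222,"az":0.0113}]' 1
python3 -m handwheel '[{"x":0.1,"y":-0.222,"az":0.0113},{"x":0.1,"y":-0.222,"az":0.0113},{"x":0.1,"y":-0.222,"az":0.0113},{"x":0.1,"y":-0.222,"az":0.0113},{"x":0.1,"y":-0.222,"az":0.0113},{"x":0.1,"y":-0.222,"az":0.0113},{"x":0.1,"y":-0.222,"az":0.0113},{"x":0.1,"y":-0.222,"az":0.0113}]'
python3 - <<'E'
from h import *
im,p=snap('wrist','w1'); print(p); s=arm.read_state(); print(s['clock'],s['position'],R.from_quat(s['ee_rot']).as_matrix(),s['joints'])
E
```

```text
{'K': array([[405.40824545,   0.        , 322.27239248],
       [  0.        , 405.40824545, 239.33333217],
       [  0.        ,   0.        ,   1.        ]]), 'position': array([259.6437467 , 571.98598159, 372.12362083]), 'orientation': array([-0.58202604,  0.8010669 ,  0.1122255 , -0.08332441])}
0.15 [192.76290133 594.08000966 230.45179533] [[ 9.51126005e-01 -3.08802760e-01 -4.22142554e-04]
 [-3.08803031e-01 -9.51124606e-01 -1.63468513e-03]
 [ 1.03285109e-04  1.68515044e-03 -9.99998575e-01]] [ 1.51561060e+00  3.85418460e-01  6.94699548e-03 -3.56334502e-04
 -1.19398037e+00 -2.58617271e-01]invalid input at $[0]: expected keys x, y, z, ax, ay, az
invalid input at $[0]: expected keys x, y, z, ax, ay, az
```

View pics/w1.png

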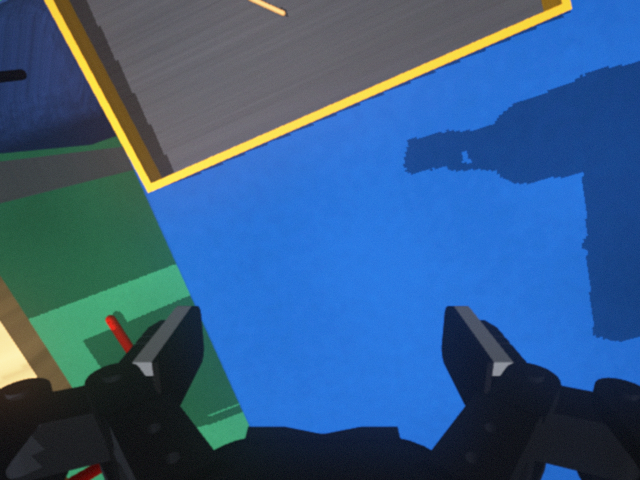

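The wrist view is still at the start pose: tray and desk edge, with the fingers at (170,340) and (480,340). The move was refused because every row needs all six keys.

```bash
python3 -m handwheel '[{"x":0.1,"y":-0.222,"z":0,"ax":0,"ay":0,"az":0.0113},{"x":0.1,"y":-0.222,"z":0,"ax":0,"ay":0,"az":0.0113},{"x":0.1,"y":-0.222,"z":0,"ax":0,"ay":0,"az":0.0113},{"x":0.1,"y":-0.222,"z":0,"ax":0,"ay":0,"az":0.0113},{"x":0.1,"y":-0.222,"z":0,"ax":0,"ay":0,"az":0.0113},{"x":0.1,"y":-0.222,"z":0,"ax":0,"ay":0,"az":0.0113},{"x":0.1,"y":-0.222,"z":0,"ax":0,"ay":0,"az":0.0113},{"x":0.1,"y":-0.222,"z":0,"ax":0,"ay":0,"az":0.0113}]' 1
python3 -m handwheel '[{"x":0.09,"y":-0.222,"z":0,"ax":0,"ay":0,"az":0.0113},{"x":0.09,"y":-0.222,"z":0,"ax":0,"ay":0,"az":0.0113},{"x":0.09,"y":-0.222,"z":0,"ax":0,"ay":0,"az":0.0113},{"x":0.09,"y":-0.222,"z":0,"ax":0,"ay":0,"az":0.0113},{"x":0.09,"y":-0.222,"z":0,"ax":0,"ay":0,"az":0.0113},{"x":0.09,"y":-0.222,"z":0,"ax":0,"ay":0,"az":0.0113},{"x":0.09,"y":-0.222,"z":0,"ax":0,"ay":0,"az":0.0113},{"x":0.09,"y":-0.222,"z":0,"ax":0,"ay":0,"az":0.0113}]'
python3 -m handwheel '[{"x":0,"y":0,"z":0,"ax":0,"ay":0,"az":0},{"x":0,"y":0,"z":0,"ax":0,"ay":0,"az":0},{"x":0,"y":0,"z":0,"ax":0,"ay":0,"az":0},{"x":0,"y":0,"z":0,"ax":0,"ay":0,"az":0},{"x":0,"y":0,"z":0,"ax":0,"ay":0,"az":0},{"x":0,"y":0,"z":0,"ax":0,"ay":0,"az":0},{"x":0,"y":0,"z":0,"ax":0,"ay":0,"az":0},{"x":0,"y":0,"z":0,"ax":0,"ay":0,"az":0}]'
python3 - <<'E'
from h import *
im,p=snap('wrist','w2'); print(p); s=arm.read_state(); print(s['clock'],s['position'],R.from_quat(s['ee_rot']).as_matrix(),s['joints'])
E
```

```text
clock: 0.95
position: [353.1, 237.3, 231.4]
ee_rot: [0.996, -0.085, 0.0, -0.0]
contact_force: [0.8, 0.6, 0.1]
gripper_width: 85.3
grasp_force: 0.0
clock: 1.75
position: [497.1, -118.0, 231.2]
ee_rot: [1.0, -0.015, -0.0, -0.0]
contact_force: [1.0, 0.6, 0.6]
gripper_width: 85.4
grasp_force: 0.0
clock: 2.55
position: [496.9, -115.6, 231.4]
ee_rot: [1.0, -0.015, 0.0, -0.0]
contact_force: [0.1, -0.1, 0.8]
gripper_width: 85.5
grasp_force: 0.0
{'K': array([[405.40824545,   0.        , 322.27239248],
       [  0.        , 405.40824545, 239.33333217],
       [  0.        ,   0.        ,   1.        ]]), 'position': array([ 567.10751991, -118.15499971,  373.21644681]), 'orientation': array([-0.68988518,  0.71027671,  0.09993157, -0.09787297])}
2.6 [ 496.89487613 -115.72728339  231.39031741] [[ 9.99567742e-01 -2.93991298e-02  1.42815725e-04]
 [-2.93991317e-02 -9.99567752e-01  1.07819285e-05]
 [ 1.42437013e-04 -1.49759262e-05 -9.99999990e-01]] [ 8.97554589e-02  1.88908241e-01 -2.68719961e-01  2.29951815e-06
 -1.11302492e+00  1.45163648e+00]
```

View pics/w2.png

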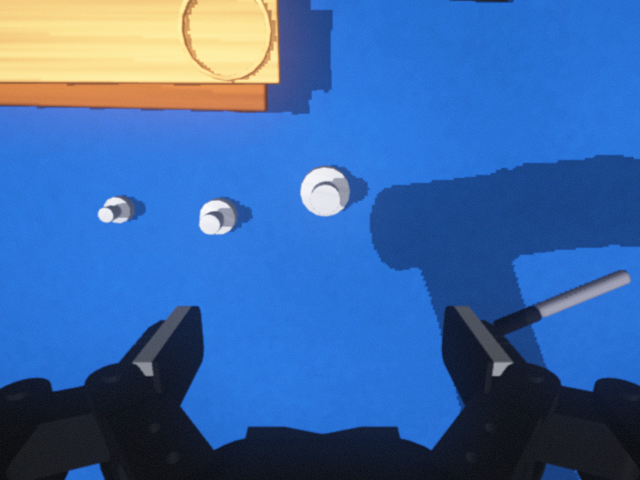

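The wrist view shows the large weight's foot centred near (326,191) with the knob below it at about (324,198). The rim is near (227,37), the plank's end edge runs at u≈277, and the stand's end corner is at (267,110).

Run:
```python
from h import *
from m import comp
im=cv2.imread('pics/w2.png'); p=arm.camera_params('wrist')
hsv=cv2.cvtColor(im,cv2.COLOR_BGR2HSV).astype(int);H,S,V=hsv.transpose(2,0,1)
m,c,s=comp((S<90)&(V>110),(326,191)); print(c,s,onz(p,c,18))
cnt=max(cv2.findContours(m.astype(np.uint8),0,1)[0],key=cv2.contourArea); 
(c2,r)=cv2.minEnclosingCircle(cnt); print('circ',c2,r,onz(p,c2,18),'knob',onz(p,(324.5,197),54), 'check r px',405*22/355)
for q in([509,-118,9],[509,-118,54]): print(proj(p,q))
print('rim',onz(p,(227,37),76),'end',onz(p,(278,40),72),onz(p,(280,81),72),'stand corner',onz(p,(268,84),60),onz(p,(267,97),60))
t=cv2.imread('pics/top0.png'); pt=arm.camera_params('top')
print('rim top',onz(pt,(314.5,213),76)); 
print('stand corners +x', onz(pt,(206,189.5),60),onz(pt,(325.5,197.8),60))
cv2.imwrite('pics/w2c.png',cv2.resize(im[0:225,160:460],None,fx=2.6,fy=2.6,interpolation=cv2.INTER_CUBIC))
```

```text
[324.58631415 190.83773976] [ 300  166   50   50 1929] [ 509.13792609 -119.03789482   18.        ]
circ (324.8626708984375, 190.64256286621094) 25.11351203918457 [ 509.30375196 -119.28610946   18.        ] knob [ 510.08753867 -118.75607171   54.        ] check r px 25.098591549295776
[323.37511332 189.40680901]
[323.58850231 198.37903119]
rim [623.66704146 -56.72358165  76.        ] end [621.58481217 -90.22826235  72.        ] [595.61184317 -90.07441323  72.        ] stand corner [594.97083682 -80.15107187  60.        ] [586.11215738 -78.832439    60.        ]
rim top [626.65274831 -57.15255328  76.        ]
stand corners +x [679.5233331  197.02307616  60.        ] [665.66051654 -81.78368775  60.        ]
```

View pics/w2c.png

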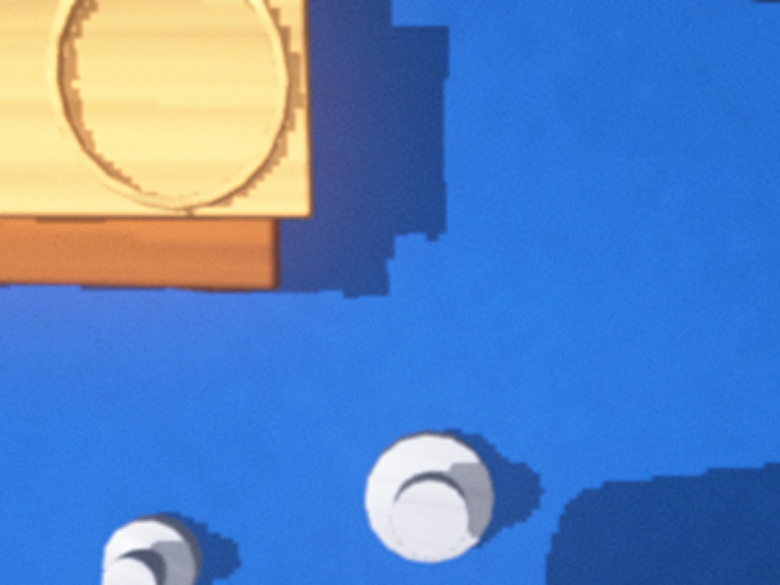

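```bash
python3 -m handwheel '[{"x":0.063,"y":-0.0155,"z":0,"ax":0,"ay":0,"az":0},{"x":0,"y":0,"z":-0.15,"ax":0,"ay":0,"az":0},{"x":0,"y":0,"z":-0.2,"ax":0,"ay":0,"az":0},{"x":0,"y":0,"z":-0.2,"ax":0,"ay":0,"az":0},{"x":0,"y":0,"z":-0.2,"ax":0,"ay":0,"az":0},{"x":0,"y":0,"z":-0.15,"ax":0,"ay":0,"az":0},{"x":0,"y":0,"z":-0.08,"ax":0,"ay":0,"az":0},{"x":0,"y":0,"z":-0.05,"ax":0,"ay":0,"az":0}]'
python3 -m handwheel '[{"x":0,"y":0,"z":0,"ax":0,"ay":0,"az":0},{"x":0,"y":0,"z":0,"ax":0,"ay":0,"az":0},{"x":0,"y":0,"z":0,"ax":0,"ay":0,"az":0},{"x":0,"y":0,"z":0,"ax":0,"ay":0,"az":0},{"x":0,"y":0,"z":0,"ax":0,"ay":0,"az":0},{"x":0,"y":0,"z":0,"ax":0,"ay":0,"az":0},{"x":0,"y":0,"z":0,"ax":0,"ay":0,"az":0},{"x":0,"y":0,"z":0,"ax":0,"ay":0,"az":0}]' -1
```

```text
clock: 3.4
position: [509.6, -119.3, 23.3]
ee_rot: [1.0, -0.015, -0.001, 0.0]
contact_force: [1.2, 0.7, 0.4]
gripper_width: 85.4
grasp_force: 0.0
clock: 4.2
position: [510.3, -119.0, 26.5]
ee_rot: [1.0, -0.015, 0.001, 0.0]
contact_force: [-1.5, 1.1, 6.4]
gripper_width: 22.2
grasp_force: 58.8
```

```bash
python3 -m handwheel '[{"x":0,"y":0,"z":0.03,"ax":0,"ay":0,"az":0},{"x":0,"y":0,"z":0.1,"ax":0,"ay":0,"az":0},{"x":0,"y":0,"z":0.15,"ax":0,"ay":0,"az":0},{"x":0,"y":0,"z":0.15,"ax":0,"ay":0,"az":0},{"x":0,"y":0,"z":0.1,"ax":0,"ay":0,"az":0},{"x":0,"y":0,"z":0.05,"ax":0,"ay":0,"az":0},{"x":0,"y":0,"z":0,"ax":0,"ay":0,"az":0},{"x":0,"y":0,"z":0,"ax":0,"ay":0,"az":0}]'
python3 - <<'E'
from h import *
from m import comp
im,p=snap('wrist','w3'); s=arm.read_state(); print(s['position'],s['contact_force'],R.from_quat(s['ee_rot']).as_rotvec(True),p['position'])
t,_=snap('top','top3')
E
```

```text
clock: 5.0
position: [508.4, -118.9, 140.1]
ee_rot: [1.0, -0.015, -0.001, -0.0]
contact_force: [1.1, -0.1, -3.0]
gripper_width: 22.4
grasp_force: 59.1
[ 508.28001951 -118.95495294  139.76355469] [-0.17671392  0.32070037 -3.02979951] [-179.96113028    2.72811434    0.29487554] [ 579.01148081 -121.62225598  281.70842308]
```

View pics/w3.png

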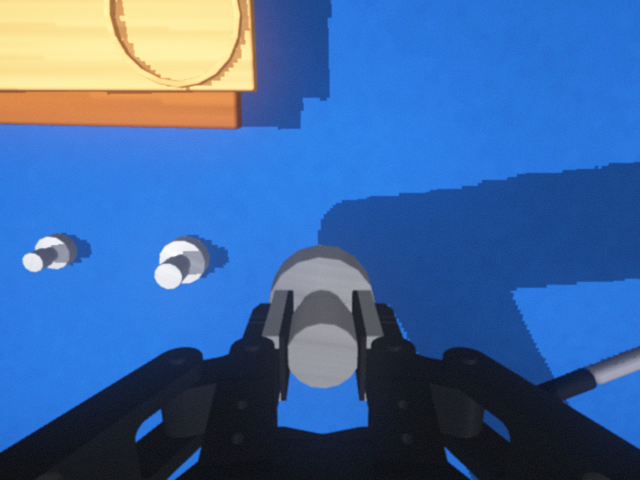

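The weight hangs upright in the fingers, with its knob at (322,355) and foot at (322,285). The plank's near corner is at (255,90), the rim centre near (177,18) and the stand corner near (240,93).

Run:
```python
from h import *
im=cv2.imread('pics/w3.png'); p=arm.camera_params('wrist')
hsv=cv2.cvtColor(im,cv2.COLOR_BGR2HSV).astype(int);H,S,V=hsv.transpose(2,0,1)
# plank edges in the wrist image: end face edge (columns) and long edge (rows)
b=((H>80)).astype(float)
e=[(float(np.where(b[r,200:300])[0][0]+199.5),r) for r in range(30,80,5)]
l=[]
for c in range(10,230,20):
    col=im[60:120,c,1].astype(float); l.append((c,60.5+np.argmin(np.diff(col)) ))
print(e[::3],l)
E_=np.array([onz(p,q,72)[:2] for q in e]); L=np.array([onz(p,q,72)[:2] for q in l])
print('end pts',E_[[0,-1]].round(1)); f=np.polyfit(L[:,1],L[:,0],1); print('long edge x=',f,'res',(L[:,0]-np.polyval(f,L[:,1])).round(1))
n=np.array([1,-f[0]])/np.hypot(1,f[0]); u=np.array([n[1]*-1,n[0]])
y0=np.mean(E_[:,1]); corner=np.array([np.polyval(f,y0),y0]); print('corner',corner,'u',u)
print('rim center',corner+32*n+35*u,'end mid',corner+32*n)
print('rim pts nearest',onz(p,(180,86),75),'left',onz(p,(110,10),75),'right',onz(p,(247,10),75))
# weight in hand: foot front/centre
s=arm.read_state(); print(s['position'], 'foot c',onz(p,(321.5,294),140-26+18),'knob top',onz(p,(322.5,355),140-26+54))
```

```text
[(254.5, 30), (254.5, 45), (255.5, 60), (255.5, 75)] [(10, np.float64(89.5)), (30, np.float64(89.5)), (50, np.float64(89.5)), (70, np.float64(89.5)), (90, np.float64(89.5)), (110, np.float64(89.5)), (130, np.float64(89.5)), (150, np.float64(89.5)), (170, np.float64(89.5)), (190, np.float64(89.5)), (210, np.float64(89.5))]
end pts [[620.8 -91.4]
 [601.2 -90.4]]
long edge x= [2.98736533e-02 5.97345651e+02] res [0. 0. 0. 0. 0. 0. 0. 0. 0. 0. 0.]
corner [594.6290582  -90.93606933] u [0.02986033 0.99955408]
rim center [627.65990041 -56.90720713] end mid [626.61478879 -91.89159996]
rim pts nearest [597.07864015 -54.50042077  75.        ] left [630.32670093 -26.86605754  75.        ] right [628.47906419 -89.09986804  75.        ]
[ 508.35736432 -118.99991013  139.69413969] foot c [ 512.7872624  -119.50393997  132.        ] knob top [ 507.78338515 -119.69445243  168.        ]
```

```bash
python3 -m handwheel '[{"x":0.1,"y":0.05,"z":0,"ax":0,"ay":0,"az":0},{"x":0.15,"y":0.08,"z":0,"ax":0,"ay":0,"az":0},{"x":0.15,"y":0.08,"z":0,"ax":0,"ay":0,"az":0},{"x":0.12,"y":0.06,"z":0,"ax":0,"ay":0,"az":0},{"x":0.075,"y":0.0375,"z":0,"ax":0,"ay":0,"az":0},{"x":0,"y":0,"z":0,"ax":0,"ay":0,"az":0},{"x":0,"y":0,"z":-0.05,"ax":0,"ay":0,"az":0},{"x":0,"y":0,"z":-0.06,"ax":0,"ay":0,"az":0}]'
python3 - <<'E'
from h import *
im,p=snap('wrist'); s=arm.read_state(); print(s['position'],s['contact_force'])
cv2.imwrite('pics/w4.png',cv2.resize(im[200:480,160:480],None,fx=2,fy=2)[:,:,::-1])
print('rim at',[proj(p,[627.5+31*np.cos(a),-57.5+31*np.sin(a),78]).round() for a in (0,np.pi/2,-np.pi/2)])
z=s['position'][2]-26.5
print('foot bottom',[proj(p,[s['position'][0]+22*np.cos(a),s['position'][1]+22*np.sin(a),z]).round() for a in (0,np.pi/2,-np.pi/2)])
E
```

```text
clock: 5.9
position: [627.4, -57.8, 118.0]
ee_rot: [1.0, -0.015, -0.001, -0.0]
contact_force: [-0.2, -0.7, -2.4]
gripper_width: 22.6
grasp_force: 59.1
[625.62308987 -57.92323493 115.2651247 ] [ 0.40648985 -0.60755556 -4.72481754]
rim at [array([318., 211.]), array([255., 277.]), array([385., 273.])]
foot bottom [array([319., 241.]), array([273., 289.]), array([369., 286.])]
```

View pics/w4.png

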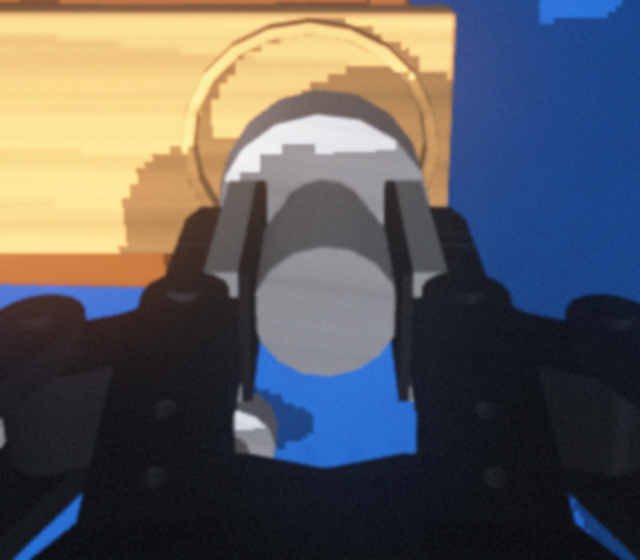

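The rim spans u≈252–379 (centre 315, top row 210). The held foot spans u≈271–372 (centre 322, top row 246), so the foot needs about +3 mm in x and +2.5 mm in y before lowering.

```bash
python3 -m handwheel '[{"x":0.015,"y":0.0125,"z":0,"ax":0,"ay":0,"az":0},{"x":0,"y":0,"z":-0.03,"ax":0,"ay":0,"az":0},{"x":0,"y":0,"z":-0.02,"ax":0,"ay":0,"az":0},{"x":0,"y":0,"z":-0.015,"ax":0,"ay":0,"az":0},{"x":0,"y":0,"z":-0.01,"ax":0,"ay":0,"az":0},{"x":0,"y":0,"z":0,"ax":0,"ay":0,"az":0},{"x":0,"y":0,"z":0,"ax":0,"ay":0,"az":0},{"x":0,"y":0,"z":0,"ax":0,"ay":0,"az":0}]'
```

```text
clock: 6.75
position: [631.7, -55.0, 104.6]
ee_rot: [1.0, -0.015, 0.0, -0.0]
contact_force: [-0.0, -0.2, -2.3]
gripper_width: 22.4
grasp_force: 59.1
```

Run:
```python
from h import *
for i in range(4):
    im,p=snap('wrist'); s=arm.read_state(); print(s['position'].round(1),s['contact_force'].round(1),p['position'].round(1))
cv2.imwrite('pics/w5.png',cv2.resize(im[180:480,160:480],None,fx=2,fy=2)[:,:,::-1])
b=cv2.cvtColor(im,cv2.COLOR_RGB2GRAY)
```

```text
[631.6 -55.  104.6] [ 0.6  0.  -2.8] [701.8 -57.6 246.4]
[631.6 -55.  104.5] [-0.4  0.  -1.9] [701.8 -57.6 246.4]
[631.6 -55.  104.5] [-0.3  0.  -3. ] [701.8 -57.6 246.4]
[631.6 -55.  104.5] [ 0.7  0.1 -3. ] [701.8 -57.6 246.3]
```

View pics/w5.png

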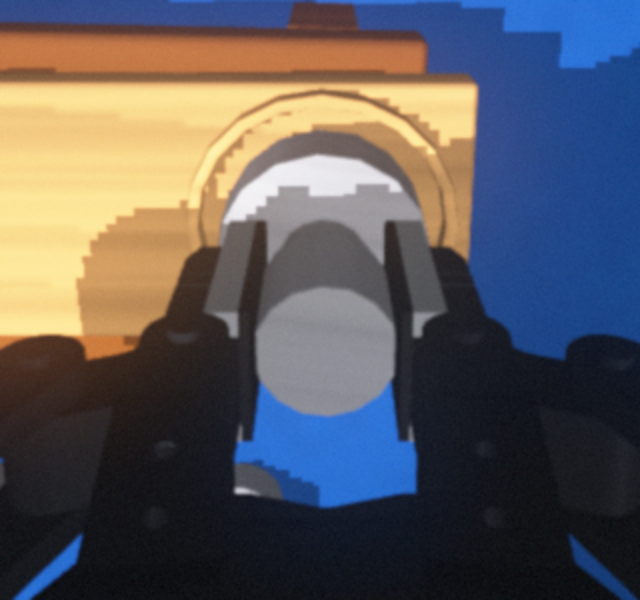

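The foot (u centre ≈322) is now centred in the rim (u centre ≈323), and the 20 px gap at the far side matches the expected 9 mm. I'll lower about 6 mm.

```bash
python3 -m handwheel '[{"x":0,"y":0,"z":-0.015,"ax":0,"ay":0,"az":0},{"x":0,"y":0,"z":-0.01,"ax":0,"ay":0,"az":0},{"x":0,"y":0,"z":-0.005,"ax":0,"ay":0,"az":0},{"x":0,"y":0,"z":0,"ax":0,"ay":0,"az":0},{"x":0,"y":0,"z":0,"ax":0,"ay":0,"az":0},{"x":0,"y":0,"z":0,"ax":0,"ay":0,"az":0},{"x":0,"y":0,"z":0,"ax":0,"ay":0,"az":0},{"x":0,"y":0,"z":0,"ax":0,"ay":0,"az":0}]'
```

```text
clock: 7.75
position: [631.5, -55.0, 98.6]
ee_rot: [1.0, -0.015, 0.0, 0.0]
contact_force: [-2.2, 1.0, 2.8]
gripper_width: 22.4
grasp_force: 59.4
```

```bash
python3 -m handwheel '[{"x":0,"y":0,"z":0,"ax":0,"ay":0,"az":0},{"x":0,"y":0,"z":0,"ax":0,"ay":0,"az":0},{"x":0,"y":0,"z":0,"ax":0,"ay":0,"az":0},{"x":0,"y":0,"z":0,"ax":0,"ay":0,"az":0},{"x":0,"y":0,"z":0,"ax":0,"ay":0,"az":0},{"x":0,"y":0,"z":0,"ax":0,"ay":0,"az":0},{"x":0,"y":0,"z":0,"ax":0,"ay":0,"az":0},{"x":0,"y":0,"z":0,"ax":0,"ay":0,"az":0}]' 1
python3 -m handwheel '[{"x":0,"y":0,"z":0.1,"ax":0,"ay":0,"az":0},{"x":0,"y":0,"z":0.15,"ax":0,"ay":0,"az":0},{"x":0,"y":0,"z":0.2,"ax":0,"ay":0,"az":0},{"x":0,"y":0,"z":0.2,"ax":0,"ay":0,"az":0},{"x":-0.1,"y":0,"z":0.2,"ax":0,"ay":0,"az":0},{"x":-0.15,"y":0,"z":0.1,"ax":0,"ay":0,"az":0},{"x":-0.1,"y":0,"z":0,"ax":0,"ay":0,"az":0},{"x":0,"y":0,"z":0,"ax":0,"ay":0,"az":0}]'
python3 - <<'E'
from h import *
for i in range(6): im,p=snap('wrist')
cv2.imwrite('pics/w6.png',im[:,:,::-1]); s=arm.read_state(); print(s['clock'],s['position'].round(1),s['contact_force'].round(1),p)
snap('top','top6')
E
```

```text
clock: 8.55
position: [631.5, -55.0, 98.3]
ee_rot: [1.0, -0.015, 0.0, -0.0]
contact_force: [-0.7, 0.4, 0.2]
gripper_width: 85.5
grasp_force: 0.0
clock: 9.35
position: [559.8, -55.1, 290.3]
ee_rot: [1.0, -0.015, 0.001, -0.0]
contact_force: [0.3, -0.1, 0.2]
gripper_width: 85.6
grasp_force: 0.0
9.65 [562.  -55.  287.3] [ 1.   0.7 -0.3] {'K': array([[405.40824545,   0.        , 322.27239248],
       [  0.        , 405.40824545, 239.33333217],
       [  0.        ,   0.        ,   1.        ]]), 'position': array([632.48093071, -57.54264465, 429.09978207]), 'orientation': array([-0.68955662,  0.71044646,  0.10037884, -0.09849663])}
```

View pics/w6.png

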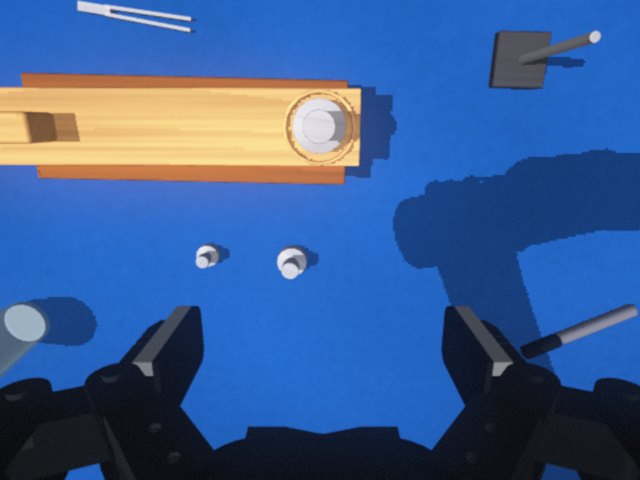

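The weight stands upright in the rim at (320,124). The plank's end edge is at u≈360, and the stand's +x edge runs from (23,74) to (347,81). The pointer foot spans (490–551, 31–88), with the rod base near (522,60) and its top at (595,37). The block's right end is near (30,127). That uses all 10 views, so from here I work numerically.

Run:
```python
from h import *
from m import comp
im=cv2.imread('pics/w6.png'); p=arm.camera_params('wrist')
hsv=cv2.cvtColor(im,cv2.COLOR_BGR2HSV).astype(int);H,S,V=hsv.transpose(2,0,1)
def G(q,z): return onz(p,q,z)[:2]
# stand +x edge: first non-blue pixel from above, z=60
warm=(H<40)&(S>60)
L=np.array([G((c,np.where(warm[:,c])[0][0]-.5),60) for c in range(40,335,15)]); f=np.polyfit(L[:,1],L[:,0],1); th=np.arctan(f[0])
u=np.array([np.sin(th),np.cos(th)]); n=np.array([u[1],-u[0]])
print('stand dir',th,'res',np.abs(L[:,0]-np.polyval(f,L[:,1])).max())
er=[np.where(warm[r])[0][-1]+.5 for r in (80,82,84)]; print('stand end cols',er,[np.where(warm[r])[0][-1] for r in (170,174,178)])
ends=G((er[1],82),60); 
sx=np.polyval(f,ends[1]); edge=np.array([sx,ends[1]])-45*n; print('stand_edge',edge)
# plank end
E=np.array([G((np.where(warm[r])[0][-1]+.5,r),72) for r in range(95,160,5)]); fe=np.polyfit(E[:,0],E[:,1],1); print('plank end mid',E.mean(0),'slope',fe[0])
# plank long near edge -> brightness; rod
dark=(V<110)&(S<80); m,c,s=comp(dark,(520,60)); print('foot+rod',c,s)
g=cv2.minAreaRect(np.argwhere(m)[:,::-1].astype(np.float32)); print(g)
foot=m.copy(); foot[:,:][:, 552:]=False
print('foot corners',[G(q,12).round(1) for q in((497,31),(550.5,31),(544,88),(489,87))], np.mean([G(q,12) for q in((497,31),(550.5,31),(544,88),(489,87))],0))
t,ct,st=comp((V>185)&(S<60),(595,37)); print('rodtop',ct,st,G(ct,120))
# block right face top edge: rows 110-143
for r in(118,124,130): print(r,[int(v) for v in V[r,10:60:3]])
for r in(118,124): print(np.diff(V[r,:80]).argmin(), end=' ')
pt=arm.camera_params('top'); t6=cv2.imread('pics/top6.png')
print(np.array(pt['position']))
```

```text
stand dir 0.05129428175265362 res 0.3780195618792277
stand end cols [np.float64(332.5), np.float64(346.5), np.float64(347.5)] [np.int64(344), np.int64(344), np.int64(343)]
stand_edge [620.67584304 -77.42050108]
plank end mid [628.64648314 -89.7694704 ] slope -0.03126171264576925
foot+rod [525.04156699  57.42703349] [ 490   31  101   57 3344]
((540.0416870117188, 59.75099182128906), (99.04335021972656, 55.865116119384766), 1.3639276027679443)
foot corners [array([ 708.8, -223.5]), array([ 707.4, -273.4]), array([ 657.4, -273.5]), array([ 659.9, -220.2])] [ 683.36724756 -247.66271091]
rodtop [594.69318182  36.34090909] [590  31  10  12  88] [ 683.70167796 -248.61804441]
118 [244, 245, 245, 244, 239, 185, 120, 115, 120, 119, 119, 120, 119, 119, 118, 160, 164]
124 [240, 241, 240, 241, 241, 210, 142, 116, 122, 122, 119, 120, 121, 122, 119, 159, 169]
130 [247, 247, 247, 248, 247, 237, 177, 122, 124, 120, 117, 119, 122, 121, 116, 130, 160]
26 27 [ 426.6694591   -75.25480944 1302.37498516]
```

```bash
python3 -m handwheel '[{"x":0.0536,"y":0.175,"z":-0.06,"ax":0,"ay":0,"az":0},{"x":0.0536,"y":0.175,"z":-0.06,"ax":0,"ay":0,"az":0},{"x":0.0536,"y":0.175,"z":-0.06,"ax":0,"ay":0,"az":0},{"x":0.0536,"y":0.175,"z":-0.06,"ax":0,"ay":0,"az":0},{"x":0.0536,"y":0.175,"z":-0.06,"ax":0,"ay":0,"az":0},{"x":0.0536,"y":0.175,"z":-0.06,"ax":0,"ay":0,"az":0},{"x":0.0536,"y":0.175,"z":-0.06,"ax":0,"ay":0,"az":0},{"x":0,"y":0,"z":0,"ax":0,"ay":0,"az":0}]'
python3 - <<'E'
from h import *
for i in range(8): im,p=snap('wrist')
cv2.imwrite('pics/w7.png',im[:,:,::-1]); s=arm.read_state(); print(s['clock'],s['position'].round(1),p['position'].round(1))
k=[[x,y,z] for z in(108,72) for x in(625,649) for y in(168,212)]
print([proj(p,q).round() for q in k])
g=im[:,:,0].astype(int)
# block outline in the picture: print profile along the row of the block centre and column
c=proj(p,[640,190,108]).round().astype(int); print(c)
for r in (c[1]-6,c[1],c[1]+6): print(r,[(i,int(d)) for i,d in enumerate(np.diff(g[r])) if abs(d)>18])
for q in (c[0]-20,c[0],c[0]+20): print(q,[(i,int(d)) for i,d in enumerate(np.diff(g[:,q])) if abs(d)>18])
E
```

```text
clock: 10.5
position: [636.6, 193.6, 200.1]
ee_rot: [1.0, -0.013, -0.002, 0.001]
contact_force: [-1.0, 0.1, -0.7]
gripper_width: 85.5
grasp_force: 0.0
10.9 [636.7 189.  205.1] [706.8 186.2 347. ]
[array([355., 259.]), array([285., 261.]), array([355., 221.]), array([282., 223.]), array([351., 242.]), array([289., 244.]), array([351., 209.]), array([287., 211.])]
[319 237]
231 [(234, 79), (235, 76), (337, -35), (338, -20), (624, -30), (625, -40), (629, 19), (630, 37), (631, 33), (637, -20), (638, -52)]
237 [(234, 71), (235, 72), (334, -39), (437, 27), (438, 39), (441, -19), (624, -40), (625, -22), (629, 30), (630, 41), (638, -32)]
243 [(234, 35), (235, 81), (236, 54), (334, -38), (335, -19), (440, 20), (441, 23), (469, -40), (624, -37), (625, -41), (629, 34), (630, 40)]
299 [(180, 27), (181, 50), (182, 62), (183, 23), (211, -24), (212, -66), (213, -30), (222, 25), (223, 47), (224, 28), (269, -55), (270, -79), (271, -30)]
319 [(162, 38), (163, 29), (179, -23), (180, -40), (181, 23), (182, 62), (183, 29), (211, -30), (212, -64), (213, -25), (222, 30), (223, 41), (224, 32), (270, -22), (280, -34), (281, -58), (282, -21)]
339 [(162, 28), (163, 30), (164, 19), (179, -41), (180, -28), (181, 32), (182, 57), (183, 32), (211, -26), (212, -65), (213, -24), (222, 19), (223, 46), (224, 39), (227, -29), (270, -24), (280, -29), (281, -62), (282, -23)]
```

Run:
```python
from h import *
pt=arm.camera_params('top'); print('top: -y',onz(pt,(215.7,205.5),108),'+y',onz(pt,(195,204),108))
print('top plank ends',onz(pt,(182,205),72),onz(pt,(329,214),72))
p=arm.camera_params('wrist'); im=cv2.imread('pics/w7.png')
print('w7 right edge',onz(p,(335,237),108),onz(p,(335,243),108),'plank end',onz(p,(235,237),72))
for r in (228,236,244,252,258): print(r,im[r,228:372:3,2].tolist())
for q in (290,300,310,320,330,345,360): print(q,im[205:290:3,q,2].tolist())
```

```text
top: -y [633.86988239 163.22972867 108.        ] +y [636.31298124 209.48016908 108.        ]
top plank ends [639.68610577 247.74772247  72.        ] [625.65893987 -90.48860292  72.        ]
w7 right edge [639.35557295 180.43009752 108.        ] [635.52363269 180.51479316 108.        ] plank end [631.38047539 249.95898701  72.        ]
228 [62, 64, 99, 243, 241, 242, 242, 242, 242, 242, 242, 243, 242, 243, 242, 242, 242, 242, 241, 222, 247, 248, 248, 248, 249, 248, 249, 248, 248, 248, 249, 248, 247, 248, 247, 248, 247, 206, 191, 173, 173, 174, 159, 174, 170, 171, 172, 171]
236 [57, 63, 78, 238, 239, 236, 234, 235, 235, 236, 235, 235, 236, 235, 237, 235, 235, 236, 234, 217, 238, 241, 241, 241, 241, 241, 241, 242, 241, 241, 242, 242, 241, 242, 242, 242, 175, 179, 176, 176, 179, 174, 157, 161, 158, 162, 159, 162]
244 [63, 63, 66, 239, 243, 244, 243, 243, 242, 244, 242, 243, 244, 243, 243, 244, 243, 243, 244, 223, 244, 246, 246, 247, 246, 246, 246, 246, 247, 246, 246, 246, 246, 247, 246, 246, 184, 183, 183, 182, 185, 183, 174, 209, 209, 208, 207, 207]
252 [60, 60, 59, 237, 245, 246, 245, 
[... 769 characters left out ...]
 159, 239, 249, 245, 241, 240, 243, 246, 247, 245, 246, 248, 242, 249, 248, 245, 194, 185, 180, 166, 72, 70, 66]
320 [238, 242, 239, 120, 127, 123, 153, 238, 249, 245, 243, 241, 242, 246, 246, 245, 246, 248, 241, 249, 248, 245, 201, 191, 190, 179, 67, 70, 70]
330 [238, 242, 239, 120, 123, 123, 153, 239, 248, 245, 243, 241, 243, 246, 246, 246, 246, 248, 242, 249, 248, 246, 199, 192, 189, 182, 70, 69, 65]
345 [237, 242, 239, 121, 126, 123, 131, 164, 180, 180, 181, 176, 181, 182, 185, 183, 186, 189, 198, 249, 248, 246, 200, 191, 188, 185, 65, 65, 70]
360 [237, 242, 242, 171, 168, 167, 174, 171, 175, 159, 160, 167, 178, 209, 246, 242, 238, 247, 246, 249, 248, 246, 201, 194, 190, 187, 74, 68, 65]
```

Block outline in the wrist picture is u 285–354 and top edge row 222, exactly as predicted. The step at u=335 is only a shadow. I'll descend and grip.

```bash
python3 -m handwheel '[{"x":0,"y":0.005,"z":-0.1,"ax":0,"ay":0,"az":0},{"x":0,"y":0,"z":-0.15,"ax":0,"ay":0,"az":0},{"x":0,"y":0,"z":-0.15,"ax":0,"ay":0,"az":0},{"x":0,"y":0,"z":-0.12,"ax":0,"ay":0,"az":0},{"x":0,"y":0,"z":-0.07,"ax":0,"ay":0,"az":0},{"x":0,"y":0,"z":-0.05,"ax":0,"ay":0,"az":0},{"x":0,"y":0,"z":0,"ax":0,"ay":0,"az":0},{"x":0,"y":0,"z":0,"ax":0,"ay":0,"az":0}]'
python3 -m handwheel '[{"x":0,"y":0,"z":0,"ax":0,"ay":0,"az":0},{"x":0,"y":0,"z":0,"ax":0,"ay":0,"az":0},{"x":0,"y":0,"z":0,"ax":0,"ay":0,"az":0},{"x":0,"y":0,"z":0,"ax":0,"ay":0,"az":0},{"x":0,"y":0,"z":0,"ax":0,"ay":0,"az":0},{"x":0,"y":0,"z":0,"ax":0,"ay":0,"az":0},{"x":0,"y":0,"z":0,"ax":0,"ay":0,"az":0},{"x":0,"y":0,"z":0,"ax":0,"ay":0,"az":0}]' -1
python3 -c "
from h import *
for i in range(4): im,p=snap('wrist')
s=arm.read_state(); print(s['position'].round(1),s['contact_force'].round(1),s['wrist_torque'].round(2),R.from_quat(s['ee_rot']).as_rotvec(True).round(2))"
```

```text
clock: 11.7
position: [637.4, 191.2, 77.5]
ee_rot: [1.0, -0.015, 0.001, -0.0]
contact_force: [0.1, -0.6, 0.8]
gripper_width: 85.4
grasp_force: 0.0
clock: 12.5
position: [636.9, 191.2, 77.4]
ee_rot: [1.0, -0.015, 0.001, -0.0]
contact_force: [-0.6, -0.1, 5.6]
gripper_width: 42.9
grasp_force: 63.1
[637.  191.1  77.4] [-1.7 -0.3  4.8] [ 0.01  0.37 -0.1 ] [-1.7996e+02  2.6700e+00 -1.2000e-01]
```

```bash
python3 -m handwheel '[{"x":-0.001,"y":-0.02,"z":0,"ax":0,"ay":0,"az":0},{"x":-0.002,"y":-0.04,"z":0,"ax":0,"ay":0,"az":0},{"x":-0.0025,"y":-0.05,"z":0,"ax":0,"ay":0,"az":0},{"x":-0.0025,"y":-0.05,"z":0,"ax":0,"ay":0,"az":0},{"x":-0.0025,"y":-0.05,"z":0,"ax":0,"ay":0,"az":0},{"x":-0.0025,"y":-0.05,"z":0,"ax":0,"ay":0,"az":0},{"x":-0.002,"y":-0.04,"z":0,"ax":0,"ay":0,"az":0},{"x":-0.001,"y":-0.02,"z":0,"ax":0,"ay":0,"az":0}]'
python3 -c "
from h import *
s=arm.read_state(); print(s['position'].round(1),s['contact_force'].round(1),s['wrist_torque'].round(2),R.from_quat(s['ee_rot']).as_rotvec(True).round(2))
im,p=snap('top','top8')
from m import comp
H,S,V=cv2.cvtColor(im,cv2.COLOR_RGB2HSV).astype(int).transpose(2,0,1)
w=(H<25)&(S>40)&(V>120)
print([(r,int(np.where(w[r,270:400])[0][-1])+270) for r in range(200,228,3)], comp((S<40)&(V>130),(345,212))[1:])
"
```

```text
clock: 13.5
position: [634.5, 127.3, 77.4]
ee_rot: [1.0, -0.015, 0.002, -0.001]
contact_force: [-0.1, 5.7, 6.1]
gripper_width: 43.0
grasp_force: 63.1
[634.5 127.3  77.4] [-0.1  5.7  6.1] [ 1.03  0.1  -0.05] [-179.89    2.65   -0.29]
[(200, 339), (203, 356), (206, 356), (209, 356), (212, 355), (215, 356), (218, 355), (221, 355), (224, 355), (227, 355)] (array([340.29787234, 211.61702128]), array([332, 203,  18,  19, 235], dtype=int32))
```

```bash
python3 -m handwheel '[{"x":-0.001,"y":-0.02,"z":0,"ax":0,"ay":0,"az":0},{"x":-0.0025,"y":-0.05,"z":0,"ax":0,"ay":0,"az":0},{"x":-0.003,"y":-0.06,"z":0,"ax":0,"ay":0,"az":0},{"x":-0.0035,"y":-0.07,"z":0,"ax":0,"ay":0,"az":0},{"x":-0.0035,"y":-0.07,"z":0,"ax":0,"ay":0,"az":0},{"x":-0.003,"y":-0.06,"z":0,"ax":0,"ay":0,"az":0},{"x":-0.0015,"y":-0.035,"z":0,"ax":0,"ay":0,"az":0},{"x":-0.001,"y":-0.015,"z":0,"ax":0,"ay":0,"az":0}]'
python3 -c "
from h import *
from m import comp
for i in range(6): im,p=snap('top')
cv2.imwrite('pics/top9.png',im[:,:,::-1])
s=arm.read_state(); print(s['position'].round(1),s['contact_force'].round(1),s['wrist_torque'].round(2),R.from_quat(s['ee_rot']).as_rotvec(True).round(2))
H,S,V=cv2.cvtColor(im,cv2.COLOR_RGB2HSV).astype(int).transpose(2,0,1)
w=(H<25)&(S>40)&(V>120)
rr=range(206,230,2)
e=[np.where(w[r,300:420])[0][-1]+300.5 for r in rr]; print(e)
P=np.array([onz(p,(a,r),72)[:2] for a,r in zip(e,rr)]); print('end mid',P.mean(0),np.polyfit(P[:,0],P[:,1],1)[0])
cw=comp((S<40)&(V>130),(374,211)); print('weight',cw[1:],onz(p,cw[1],95))
k=comp((V<95)&(S<130),(394,196)); print('foot',k[1:],onz(p,k[1],12))
t=comp((V>140)&(S<40),(402,186)); print('rod top',t[1:],onz(p,t[1],120))
u=np.array([.0513,.9987]); q=np.array([683.5,-248.3]); print('left',(P.mean(0)-q)@u)
sc,ps=snap('scene','scene9')
"
```

```text
clock: 14.35
position: [630.7, 51.1, 77.4]
ee_rot: [1.0, -0.015, 0.002, -0.001]
contact_force: [0.5, 6.4, 6.3]
gripper_width: 43.0
grasp_force: 63.2
[630.6  50.8  77.3] [0.5 1.4 5.7] [ 0.37 -0.07 -0.03] [-179.96    2.68   -0.25]
[np.float64(389.5), np.float64(389.5), np.float64(389.5), np.float64(389.5), np.float64(389.5), np.float64(389.5), np.float64(389.5), np.float64(388.5), np.float64(389.5), np.float64(388.5), np.float64(388.5), np.float64(388.5)]
end mid [ 621.52811151 -229.09085736] -0.04736519313532529
weight (array([374.26293103, 213.87931034]), array([366, 205,  18,  20, 232], dtype=int32)) [ 624.30688746 -192.46751043   95.        ]
foot (array([394.38596491, 195.47368421]), array([384, 185,  21,  22, 399], dtype=int32)) [ 684.10071488 -249.03282816   12.        ]
rod top (array([374.17647059, 213.68778281]), array([366, 205,  18,  19, 221], dtype=int32)) [ 620.63974935 -189.845635    120.        ]
left 16.005012873124898
```

```bash
python3 -m handwheel '[{"x":-0.0005,"y":-0.012,"z":0,"ax":0,"ay":0,"az":0},{"x":-0.001,"y":-0.02,"z":0,"ax":0,"ay":0,"az":0},{"x":-0.001,"y":-0.02,"z":0,"ax":0,"ay":0,"az":0},{"x":-0.001,"y":-0.016,"z":0,"ax":0,"ay":0,"az":0},{"x":-0.0005,"y":-0.01,"z":0,"ax":0,"ay":0,"az":0},{"x":0,"y":0,"z":0,"ax":0,"ay":0,"az":0},{"x":0,"y":0,"z":0,"ax":0,"ay":0,"az":0},{"x":0,"y":0,"z":0,"ax":0,"ay":0,"az":0}]'
python3 -c "
from h import *
from m import comp
im,p=snap('top','top10'); sc,ps=snap('scene','scene10')
s=arm.read_state(); print(s['position'].round(1),s['contact_force'].round(1),s['wrist_torque'].round(2),R.from_quat(s['ee_rot']).as_rotvec(True).round(2))
u=np.array([.0513,.9987])
def hsv(i): return cv2.cvtColor(i,cv2.COLOR_RGB2HSV).astype(int).transpose(2,0,1)
H,S,V=hsv(im); w=(H<25)&(S>40)&(V>120)
rr=range(208,226,2); e=[np.where(w[r,300:440])[0][-1]+300.5 for r in rr]; print(e)
P=np.array([onz(p,(a,r),72)[:2] for a,r in zip(e,rr)]).mean(0); print('top end',P,'left',(P-[683.5,-248.3])@u)
# scene: outermost plank points (left end) per row
H,S,V=hsv(sc); w=(H<25)&(S>40)&(V>120); m,c,a=comp(w,proj(ps,[623,-180,72]))
cnt=max(cv2.findContours(m.astype(np.uint8),0,1)[0],key=cv2.contourArea)[:,0]
Q=np.array([onz(ps,q,72)[:2] for q in cnt.astype(float)]); lat=(Q-[620.7,-77.4])@np.array([.9987,-.0513]); al=(Q-[683.5,-248.3])@u
k=abs(lat)<25; print('scene comp',c,a,'along, lowest by z=72',np.sort(al[k])[:12].round(1))
k2=comp((V<95)&(S<130),proj(ps,[684,-248,12])); print('scene foot',k2[1:],onz(ps,k2[1],12))
"
```

```text
clock: 15.5
position: [629.9, 35.8, 77.3]
ee_rot: [1.0, -0.015, 0.002, -0.0]
contact_force: [1.4, 3.8, 5.7]
gripper_width: 43.3
grasp_force: 63.2
[629.9  35.8  77.4] [0.8 3.4 5.9] [ 0.84  0.01 -0.09] [-179.92    2.63   -0.29]
[np.float64(396.5), np.float64(395.5), np.float64(395.5), np.float64(395.5), np.float64(395.5), np.float64(395.5), np.float64(395.5), np.float64(395.5), np.float64(395.5)]
top end [ 624.1491883 -243.9347961] left 1.3148324995403526
scene comp [359.48463009 262.33475511] [ 237  221  230   83 6799] along, lowest by z=72 [1.  1.3 1.3 1.3 1.3 1.6 1.6 1.6 1.6 1.9 1.9 1.9]
scene foot (array([240.15625, 331.9375 ]), array([235, 330,  11,   5,  32], dtype=int32)) [ 681.0098111  -263.08157493   12.        ]
```

```bash
python3 -m handwheel '[{"x":0,"y":-0.005,"z":0,"ax":0,"ay":0,"az":0},{"x":0,"y":0,"z":0,"ax":0,"ay":0,"az":0},{"x":0,"y":0,"z":0,"ax":0,"ay":0,"az":0},{"x":0,"y":0,"z":0,"ax":0,"ay":0,"az":0},{"x":0,"y":0,"z":0,"ax":0,"ay":0,"az":0},{"x":0,"y":0,"z":0,"ax":0,"ay":0,"az":0},{"x":0,"y":0,"z":0,"ax":0,"ay":0,"az":0},{"x":0,"y":0,"z":0,"ax":0,"ay":0,"az":0}]'
python3 -c "
from h import *
from m import comp
im,p=snap('top','top11'); H,S,V=cv2.cvtColor(im,cv2.COLOR_RGB2HSV).astype(int).transpose(2,0,1)
c=comp((S<40)&(V>130),(380,213)); print('weight',c[1:],onz(p,c[1],100))
w=(H<25)&(S>40)&(V>120); e=[int(np.where(w[r,300:440])[0][-1])+300 for r in range(206,228,3)]; print(e)
s=arm.read_state(); print(s['position'].round(1),s['joint_vel'].round(3))
"
```

```text
clock: 16.4
position: [629.9, 35.1, 77.4]
ee_rot: [1.0, -0.015, 0.002, -0.001]
contact_force: [0.5, 4.4, 6.1]
gripper_width: 43.1
grasp_force: 63.3
weight (array([381.16810345, 214.18965517]), array([373, 205,  17,  20, 232], dtype=int32)) [ 623.09952638 -207.53994085  100.        ]
[396, 396, 396, 394, 395, 395, 395, 395]
[629.9  35.1  77.4] [-0.001 -0.002  0.    -0.001 -0.    -0.001]
```

The weight is still upright 35 mm from the plank's end, and the plank is at the pointer, held and at rest.

```bash
python3 -c "
from bench import arm
print(arm.job_done())"
```

```text
the job is handed in; nothing more can be done
None
```

I handed the job in: the large weight stands let go in the rim, and the plank is held on the stand with its end measured within about 2 mm of the pointer rod; the hand-in returned no verdict.

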